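# Squeegee the lost strainer out from under the dish rack

## Task

The sink strainer has slid under the dish rack, and the squeegee has slipped handle-first under it as well. Draw the squeegee out, lay it down on the counter clear of the rack and let go, then take it by the handle end, reach under the rack head first and drag the strainer right out onto the counter on the robot's side of the rack; finish with the strainer upright and the squeegee lying flat, both fully clear of the rack. Move the strainer with the squeegee only, never touching it with the gripper or arm, and leave the bottle, mug and pipe elbow where they are.

Things in the scene. Friction and masses are not known exactly. Their poses are not given: they have to be found in the camera images.
- rack: Fixed steel wire dish rack, 440 mm wide (its y), 260 mm deep (its x), yawed a little. Origin on the counter below the middle of its front rail (the long edge nearest the robot); x axis level from front to back, away from the robot; y along the front rail, to the robot's left. The space under its deck is open on all sides but for a 16 mm foot at each corner (x 0 or 260, y +-220 mm).
- rack_deck (a point): Middle of the rack's front rail, at the deck's underside, 52 mm above the counter. The deck is 5 mm wires running front to back, 24 mm apart, top 57 mm up. Its front 100 mm carry nothing. Fixed on it behind that: side rails 113 mm high at y +-220 mm, a row of upright plates (x 125 to 255, y 135 to 185 mm, tops 185 mm up), an upturned bowl (x 150 to 250, y -190 to -90 mm, 117 mm high).
- squeegee_center (a point): Loose T-shaped white sink squeegee, 200 mm long, 150 g: point half-way along, 15 mm above its underside. x axis along the handle to the head, z up. Handle: flat-sided bar 22 wide (y), 30 tall, lying on the counter, x -100 to 82 mm. Starts with its handle under the rack, to the right (rack -y) of the strainer; 70 to 80 mm of the head end stick out in front, towards the robot.
- squeegee_head (a point): Middle of the outer face of the squeegee's head: 100 mm ahead of squeegee_center, 15 mm above the underside. The head is a crossbar 18 mm thick (82 to 100 mm ahead of squeegee_center), 140 mm wide (70 to each side) and 34 mm tall.
- strainer_center (a point): Loose steel sink strainer, about 110 g: its axis, 14 mm above its flat underside; z up. Round basket 60 mm across, flange 68 mm across at 22 to 28 mm up, small knob on top, 40 mm tall in all. Stands under the rack, 60 to 85 mm behind the front rail, counter free all round it. The squeegee's head cannot pass over it under the deck, only beside it.
- squeegee_end (a point): Butt end of the squeegee's handle: 100 mm behind squeegee_center, 15 mm above the underside.
- bottle_mid (a point): Bystander: white bottle, 60 mm diameter, 170 mm tall; its middle.
- mug_mid (a point): Bystander: white mug, 76 mm diameter with a handle, 90 mm tall; its middle.
- elbow_mid (a point): Bystander: white plastic waste-pipe elbow lying flat, about 95 x 85 x 50 mm; 25 mm up, near its bend.
Things that resemble listed ones, but are neither listed nor needed, are in the scene too. What is shaped like the part that bears squeegee_center but orange or red is not meant.

How it is judged:
By the outcome, as a careful person would: the job done as asked, in the order asked, and still so for the second after the job is handed in, with the robot touching nothing.
It also fails if it takes over 67 s, if anything falls off the work surface, if the arm or the gripper's body presses on something with over 40 N, if the wrist force passes 120 N, or if a joint passes its speed limit or range.

## Robot

A 6-joint arm with a two-finger parallel gripper is mounted at the origin on the work surface. World frame = base frame: x ahead of the robot, y to its left, z up, the work surface at z = 0. Lengths are in m, angles in degrees, forces in N, time in s.
With the tool pointing down it reaches from about 0.4 to 0.825 m from the base axis. Payload 7 kg.
Tool frame: the origin (TCP) lies at the very end of the fingers, on their centre line; the grasp point (between the pads) lies 19 mm behind it (r.hold_point_z is the distance from the TCP to the grasp point, in m); x points along the fingers, y is the direction in which the jaws open and shut, and the axes are right-handed (so a half turn about x gives the same grasp; the last joint's range is limited). The gripper opens to 88 mm and grips with 3 to 60 N. Pads are 19 mm wide; open, the fingers measure 130 mm over their backs; the gripper's body (78 mm by 193 mm) begins 47 mm behind the grasp point.
Start: joints at [-48.524, 20.546, 0.682, 0, -70.136, -16.507], TCP at [0.285, -0.612, 0.227] pointing down, gripper open.
Joint ranges: [-176.03, 176.03], [-82.01, 121.73], [-58.28, 71.71], [-173.87, 95.51], [-174.79, -0.11], [-173.66, 173.66]. Speed limits (degrees/s): [136.94, 136.94, 172.46, 180, 180, 180].

## Interface

Orientations are given as [roll, pitch, yaw] about the fixed x, y, z axes, in that order (R = Rz(yaw) Ry(pitch) Rx(roll)).
In Python, from plant import r gives the robot as it stands. The module is installed in compiled form; this text tells all that it offers.
- The arm moves only by the shell command python3 -m creep 'ROWS' [FORCE]. ROWS is JSON, a list of rows, each a list of 7 numbers: the turn, a rotation vector about the tool's x, y, z in rad, then the shift along the tool's x, y, z in cm, then the opening in per cent of the stroke, from 0 (shut) to 100 (fully open). In form: [[rx, ry, rz, x, y, z, fingers], ...]. A call has 1 to 8 rows; each row shifts and turns the commanded pose from where the row before left it, along the tool's axes as they then stand; what a row does not reach is not made up. A row lasts 1/10 s, in which the tool goes at most 50 mm and 8.59 degrees, less where a joint would pass 70% of its speed; a pose out of reach is approached as far as the arm can. A call is refused whole if a number of a shift passes 5 or a number of a turn 0.15, either way. A call with a gripper value outside its range is refused whole. The fingers move at their own pace and stop on an object; FORCE is the grip in N (left out, the last holds). Time passes only in rows, so rows that do not move let the fingers close. It gives the time, the measured TCP pose, the force and the opening at its end, in the units of the state.
- r.get_state(): the state, without advancing time (a new reading comes with each control period).
- r.capture(name): name is "scene" or "top" or "wrist"; returns (picture, depth): 420x560x3 uint8, blue, green, red; 420x560 float32, m along the optical axis (not along the pixel's ray), 0 where there is no reading.
- r.camera_info(name): a dict with "fovy" (degrees; the focal length in pixels is half the picture's height over the tangent of half this angle, whatever the lens; pixels are square), "cx", "cy" (the principal point, pixels), "camera_from_world" (4x4, takes a point from world to camera coordinates). Camera axes: x right, y down, z forward; pixel columns grow to the right and rows downward; lengths in m; the calibration is good to about 2 mm. A picture is of the moment at which its call begins: read the wrist's pose just before it. camera_info takes no time and is no camera call; for the wrist camera it gives the pose at the moment of the call.
- r.close_job(): hands the job in, once; it reports no verdict.
Trained networks look in the newest picture that a camera, given by its name, has taken for a name from the list of things; names that differ only in an ending like _2 or _b are one class to them, and where a whole thing is asked for, a point or a joint stands for the part that bears it (a point fixed in the world has none). Each returns a list of dicts, best first, with "score" (0 to 1); they miss things now and then, are a little off and sometimes report something else, mostly with a low value. They report only what shows in the picture. A call takes as long as a camera call. They do not tell look-alikes from the thing itself.
- r.look_for(query, camera): "rect" ([left, top, right, bottom] in pixels, round what is visible of it).
- r.masks_of(query, camera): "pixels" (420x560 bool, what is visible of it) and "rect" ([left, top, right, bottom] in pixels, round what is visible of it).
The state is a dict: "time_s": time; "joints": joint angles; "qd": joint speeds; "joint_torque": joint torques, N m; "tcp_pos": TCP position; "eef_rot": TCP orientation; "contact_force": force on the tool from outside, world axes, zero at the start; "moment": the same for the moment, N m; "gripper_width": finger opening in m.
Only numpy, scipy, OpenCV 4.12 (cv2) and the standard library are available. Lean on these libraries where they do the work, as an engineer would, in place of code of your own. Each camera call takes 0.05 s, during which the arm holds its last target. There are 200 camera calls.

## Working session

There is one attempt and no reset: what is moved stays moved. The work goes in short steps, Python scripts to look and compute and a shell command to move; the robot and the scene stay as the last step left them, time stands still between calls to the robot, and variables do not carry over. Pictures are saved under pics/ and viewed, about 8 in all and at most 12, crops included, and the job is handed in when it is done.

```bash
mkdir -p pics; ls
cat > h.py <<'E'
import numpy as np, cv2
from plant import r
def K(n):
    c=r.camera_info(n); f=210/np.tan(np.radians(c["fovy"]/2)); return f,c["cx"],c["cy"],np.array(c["camera_from_world"])
def world(n,D,info=None):
    f,cx,cy,T=info or K(n); v,u=np.mgrid[:420,:560]
    P=np.stack([(u-cx)/f*D,(v-cy)/f*D,D],-1); Ti=np.linalg.inv(T)
    W=P@Ti[:3,:3].T+Ti[:3,3]; W[D==0]=np.nan; return W
def proj(n,p,info=None):
    f,cx,cy,T=info or K(n); q=T[:3,:3]@np.asarray(p)+T[:3,3]; return q[0]/q[2]*f+cx,q[1]/q[2]*f+cy
E
python3 - <<'E'
from h import *
print(r.get_state())
for n in("scene","top"):
    I,D=r.capture(n); cv2.imwrite(f"pics/{n}0.png",I); np.savez(f"{n}0.npz",I=I,D=D)
    c=r.camera_info(n); print(n,c["fovy"],np.linalg.inv(np.array(c["camera_from_world"])).round(3).tolist())
    W=world(n,D)
    for q in("rack","squeegee_center","strainer_center","bottle_mid","mug_mid","elbow_mid"):
        for m in r.masks_of(q,n)[:3]:
            P=W[m["pixels"]]; print(n,q,round(m["score"],2),np.round(m["rect"]).tolist(),np.nanmedian(P,0).round(3),np.nanmin(P,0).round(3),np.nanmax(P,0).round(3))
E
```

```text
pics
{'time_s': 0.0, 'joints': array([-4.85237406e+01,  2.05904851e+01,  6.34021363e-01, -1.97201675e-02,
       -7.01347586e+01, -1.65068739e+01]), 'qd': array([-0.0609851 ,  0.0480949 , -0.00243172, -0.07541675,  0.05235174,
        0.04265049]), 'joint_torque': array([-1.94136970e-03, -5.82721639e+01,  2.93046427e+01,  6.99693784e+00,
        6.68291192e-03, -1.76779972e-04]), 'tcp_pos': array([ 0.28471285, -0.611486  ,  0.22563654]), 'eef_rot': array([ 95.0211032 ,  89.90691242, 119.98377283]), 'contact_force': array([ 0.7609551 , -0.03565915, -0.43361437]), 'moment': array([0.0573727 , 0.01169611, 0.01405035]), 'gripper_width': 0.08772313337920079}
scene 48.54013521719575 [[-0.844, 0.376, -0.382, 1.005], [0.536, 0.577, -0.616, 0.749], [-0.011, -0.725, -0.689, 0.946], [0.0, 0.0, 0.0, 1.0]]
scene rack 0.94 [111.0, 175.0, 277.0, 343.0] [0.827 0.076 0.087] [ 0.61  -0.431 -0.006] [0.91  0.168 0.187]
scene squeegee_center 0.9 [174.0, 180.0, 249.0, 229.0] [ 0.604 -0.175  0.028] [ 0.557 -0.261 -0.002] [ 0.767 -0.119  0.06 ]
scene squeegee_center 0.88 [329.0, 214.0, 393.0, 267.0] [0.405 
[... 1463 characters left out ...]
84  0.039]
top squeegee_center 0.71 [320.0, 135.0, 374.0, 212.0] [ 0.596 -0.181  0.03 ] [ 0.554 -0.269 -0.005] [ 0.767 -0.121  0.062]
top strainer_center 0.68 [254.0, 133.0, 281.0, 159.0] [0.716 0.023 0.029] [ 0.685 -0.009 -0.001] [0.75  0.056 0.06 ]
top strainer_center 0.6 [94.0, 243.0, 143.0, 271.0] [0.412 0.351 0.112] [ 0.383  0.335 -0.002] [0.45  0.41  0.174]
top bottle_mid 0.58 [96.0, 242.0, 139.0, 276.0] [0.412 0.352 0.112] [ 0.382  0.335 -0.004] [0.45  0.428 0.174]
top mug_mid 0.73 [412.0, 220.0, 454.0, 262.0] [ 0.472 -0.422  0.046] [ 0.431 -0.485 -0.004] [ 0.531 -0.367  0.095]
top elbow_mid 0.6 [82.0, 190.0, 128.0, 233.0] [0.533 0.407 0.041] [ 0.481  0.366 -0.005] [0.583 0.498 0.055]
```

Run:
```python
from h import *
I=cv2.imread("pics/top0.png")[50:370,70:480]; cv2.imwrite("pics/top0b.png",cv2.resize(I,None,fx=1.8,fy=1.8,interpolation=cv2.INTER_CUBIC))
```

```text
(no output)
```

View pics/top0b.png

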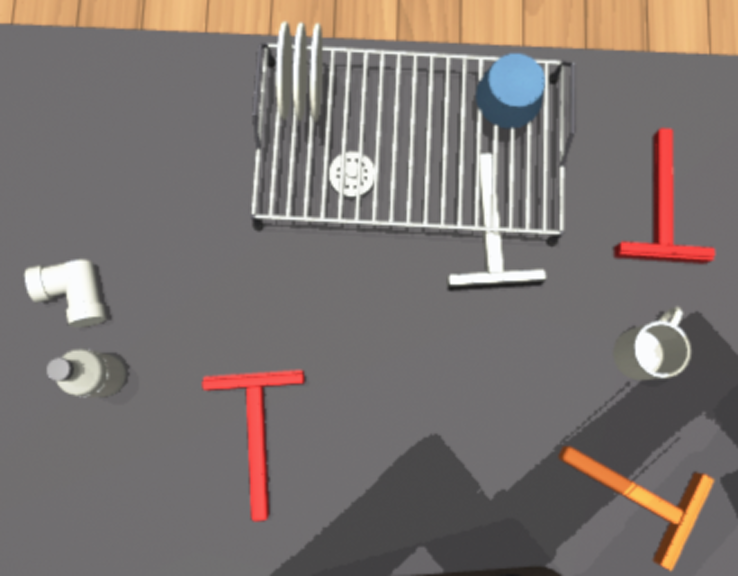

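The top view shows the white squeegee at about (495,275) in the crop with its head towards the robot. The strainer is at (352,173) under the deck. Red and orange decoys lie around at (255,440), (665,200) and (640,510), the mug is at (655,345), and the bottle and elbow are on the left. Next I'll measure these precisely.

```bash
cat >> h.py <<'E'
from scipy.spatial.transform import Rotation as Ro
def R0(): return Ro.from_euler("xyz",r.get_state()["eef_rot"],degrees=True)
def goto(p,jaw):
    "print needed shift (tool cm, world) and turn about tool x (rad) to put TCP at p, jaw axis at yaw jaw deg (mod 180), tool down"
    s=r.get_state(); R=R0(); M=R.as_matrix()
    for k in (0,180):
        a=np.radians(jaw+k); y=np.array([np.cos(a),np.sin(a),0]); x=np.array([0,0,-1.]); G=np.c_[x,y,np.cross(x,y)]
        print("turn tool rotvec",(Ro.from_matrix(M.T@G)).as_rotvec().round(3))
    d=np.array(p)-s["tcp_pos"]; print("shift tool cm (old axes)",(M.T@d*100).round(2),"new axes(last):",(G.T@d*100).round(2), "(k=0: y,z negated)","world",d.round(4))
    print("tool axes y",M[:,1].round(3),"z",M[:,2].round(3),"j",s["joints"].round(1))
E
python3 - <<'E'
from h import *
from scipy.optimize import least_squares
for n in("top","scene"):
    z=np.load(n+"0.npz"); I=z["I"].astype(int); D=z["D"]; W=world(n,D)
    hsv=cv2.cvtColor(z["I"],cv2.COLOR_BGR2HSV)
    ok=(hsv[...,1]<60)&(hsv[...,2]>110)
    x,y,zz=W[...,0],W[...,1],W[...,2]
    # rack deck top
    m=(zz>.05)&(zz<.064)&(x>.58)&(x<.72)&(y>-.35)&(y<.22)
    P=W[m]; 
    fr=[]
    for y0 in np.arange(-.27,.14,.02):
        q=P[abs(P[:,1]-y0)<.01]
        if len(q)>3: fr.append((y0,q[:,0].min()))
    fr=np.array(fr); c=np.polyfit(fr[:,1]*0+fr[:,0],fr[:,1],1); print(n,"front rail x=a*y+b",c.round(4),"yaw",-np.degrees(np.arctan(c[0])).round(2),"resid",np.abs(np.polyval(c,fr[:,0])-fr[:,1]).max().round(4))
    print(" rail y extents",P[:,1].min().round(3),P[:,1].max().round(3))
    m=ok&(zz>.02)&(zz<.045)&(y>-.28)&(y<-.09)&(x>.5)&(x<.8)
    P=W[m][:,:2]; 
    h=P[P[:,0]<.6]
    hd=W[m&(x<.6)&(zz>.03)][:,:2]
    (cc,sz,ang)=cv2.minAreaRect(hd.astype(np.float32)); print(" head rect",cc,sz,ang)
    hn=W[m&(x>.6)&(zz>.024)&(zz<.036)][:,:2]
    (cc,sz,ang)=cv2.minAreaRect(hn.astype(np.float32)); print(" handle rect",cc,sz,ang,len(hn))
    l=cv2.fitLine(hn.astype(np.float32),cv2.DIST_HUBER,0,.01,.01).ravel(); print(" handle line",l, np.degrees(np.arctan2(l[1],l[0])))
    m=ok&(zz>.018)&(zz<.032)&(x>.66)&(x<.77)&(y>-.03)&(y<.08)
    P=W[m][:,:2]; print(" strainer minmax",P.min(0).round(3),P.max(0).round(3),cv2.minEnclosingCircle(P.astype(np.float32)),len(P))
    red=(hsv[...,1]>120)&((hsv[...,0]<10)|(hsv[...,0]>170))&(zz>.01)&(y>0)
    P=W[red]; print(" red",P.min(0).round(3),P.max(0).round(3))
E
```

```text
top front rail x=a*y+b [0.019  0.6367] yaw -1.09 resid 0.0013
 rail y extents -0.282 0.163
 head rect (0.581257700920105, -0.19003935158252716) (0.036982178688049316, 0.13999125361442566) 5.96531343460083
 handle rect (0.6796783804893494, -0.18102049827575684) (0.15701620280742645, 0.022609325125813484) 5.489488124847412 398
 handle line [ 0.9955235   0.09451402  0.67774653 -0.17979452] 5.4233494
 strainer minmax [ 0.686 -0.009] [0.751 0.056] ((0.7183955311775208, 0.023571442812681198), 0.03376994654536247) 357
 red [0.223 0.081 0.01 ] [0.427 0.22  0.039]
scene front rail x=a*y+b [0.0132 0.6383] yaw -0.76 resid 0.0013
 rail y extents -0.285 0.164
 head rect (0.580649197101593, -0.19120299816131592) (0.03783947229385376, 0.1441328525543213) 4.146552085876465
 handle rect (0.6801628470420837, -0.1815664917230606) (0.16089372336864471, 0.023312946781516075) 4.2157883644104 251
 handle line [ 0.9957282   0.09233318  0.6951465  -0.17557158] 5.2978473
 strainer minmax [ 0.688 -0.009] [0.74  0.056] ((0.7169647812843323, 0.0237644724547863), 0.03595219925045967) 252
 red [0.059 0.03  0.01 ] [0.43  0.22  0.551]
```

Run:
```python
from h import *
goto([.604,-.1868,.12],95.4)
```

```text
turn tool rotvec [0.342 0.    0.   ]
turn tool rotvec [-2.8 -0.   0. ]
shift tool cm (old axes) [10.66 25.07 46.87] new axes(last): [ 10.66 -39.32 -35.77] (k=0: y,z negated) world [ 0.3191  0.4251 -0.1066]
tool axes y [-0.422  0.907 -0.   ] z [0.907 0.422 0.   ] j [-48.5  20.5   0.7  -0.  -70.1 -16.5]
```

```bash
python3 -m creep '[[0.114,0,0,0,0,0,100],[0.114,0,0,0,0,0,100],[0.114,0,0,0,0,0,100],[0,0,0,0,2.5,2.2,100],[0,0,0,0,2.5,2.2,100],[0,0,0,0,2.5,2.2,100],[0,0,0,0,2.5,2.2,100],[0,0,0,0,2.5,2.2,100]]' && python3 -m creep '[[0,0,0,0,2.5,2.2,100],[0,0,0,0,2.5,2.2,100],[0,0,0,0,2.5,2.2,100],[0,0,0,0,2.5,2.2,100],[0,0,0,0.5,2.5,2.2,100],[0,0,0,1.5,2.5,2.2,100],[0,0,0,2,2.5,2.2,100],[0,0,0,2,0,0,100]]'
python3 - <<'E'
from h import *
goto([.604,-.1868,.05],95.4)
E
```

```text
time_s: 1.5
tcp_pos: [0.3834, -0.4761, 0.2267]
eef_rot: [-46.7, 90.0, -41.4]
contact_force: [0.0, 0.6, 0.4]
gripper_width: 0.0877
time_s: 2.3
tcp_pos: [0.522, -0.286, 0.1663]
eef_rot: [-10.7, 89.9, -5.1]
contact_force: [0.1, 0.2, -0.1]
gripper_width: 0.0875
turn tool rotvec [0.003 0.002 0.   ]
turn tool rotvec [-3.139e+00 -1.000e-03  3.000e-03]
shift tool cm (old axes) [11.65  9.08  9.11] new axes(last): [11.63 -9.1  -9.1 ] (k=0: y,z negated) world [ 0.082   0.0992 -0.1163]
tool axes y [-0.097  0.995 -0.   ] z [0.995 0.097 0.002] j [ -9.9  15.7 -14.6  -0.  -59.6 -74.5]
```

```bash
python3 -m creep '[[0,0,0,1.5,2.27,2.28,100],[0,0,0,1.5,2.27,2.28,100],[0,0,0,1.5,2.27,2.28,100],[0,0,0,1.5,2.27,2.28,100],[0,0,0,1.5,0,0,100],[0,0,0,1,0,0,100],[0,0,0,0,0,0,100],[0,0,0,0,0,0,100]]'
python3 - <<'E'
from h import *
goto([.604,-.1868,.006],95.4)
I,D=r.capture("top");cv2.imwrite("pics/top1.png",cv2.resize(I[60:320,180:480],None,fx=2,fy=2))
I,D=r.capture("wrist");cv2.imwrite("pics/w1.png",I)
E
```

```text
time_s: 3.1
tcp_pos: [0.6018, -0.1901, 0.082]
eef_rot: [-81.8, 90.0, -76.4]
contact_force: [-0.4, 0.3, 0.3]
gripper_width: 0.0875
turn tool rotvec [-0.001  0.     0.   ]
turn tool rotvec [ 3.141  0.    -0.   ]
shift tool cm (old axes) [7.6  0.31 0.25] new axes(last): [ 7.6  -0.31 -0.25] (k=0: y,z negated) world [ 0.0022  0.0033 -0.076 ]
tool axes y [-0.093  0.996 -0.   ] z [0.996 0.093 0.   ] j [  0.2  23.5 -15.3   0.  -51.2 -84.8]
```

View pics/w1.png

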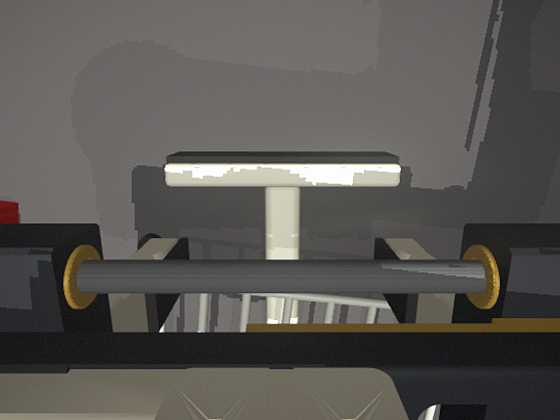

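The wrist view shows the handle (column 282) centred between the fingers and the head at rows 155–185, in front of the pads. I'll descend and close.

```bash
python3 -m creep '[[0,0,0,2,0.15,0.1,100],[0,0,0,2,0.1,0.1,100],[0,0,0,2,0,0,100],[0,0,0,1.6,0,0,100],[0,0,0,0,0,0,100],[0,0,0,0,0,0,0],[0,0,0,0,0,0,0],[0,0,0,0,0,0,0]]' 40 && python3 -m creep '[[0,0,0,0,0,0,0],[0,0,0,0,0,0,0],[0,0,0,0,0,0,0],[0,0,0,0,0,0,0]]'
python3 - <<'E'
from h import *
goto([.604,-.1868,.006],95.4)
E
```

```text
time_s: 4.0
tcp_pos: [0.6045, -0.187, 0.0069]
eef_rot: [-8.6, 89.9, -3.2]
contact_force: [0.6, 0.7, 0.9]
gripper_width: 0.0691
time_s: 4.4
tcp_pos: [0.6037, -0.1868, 0.0056]
eef_rot: [-4.9, 90.0, 0.5]
contact_force: [-0.1, 0.5, 0.1]
gripper_width: 0.0369
turn tool rotvec [-0.  0.  0.]
turn tool rotvec [ 3.141  0.    -0.   ]
shift tool cm (old axes) [-0.04  0.    0.03] new axes(last): [-0.04 -0.   -0.03] (k=0: y,z negated) world [0.0003 0.     0.0004]
tool axes y [-0.094  0.996 -0.   ] z [0.996 0.094 0.   ] j [  0.5  28.8 -18.8   0.  -42.4 -85.1]
```

```bash
python3 -m creep '[[0,0,0,0,0,0,0],[0,0,0,0,0,0,0],[0,0,0,0,0,0,0],[0,0,0,0,0,0,0],[0,0,0,-0.2,0,0,0],[0,0,0,0,0,-0.5,0],[0,0,0,0,0,-1,0],[0,0,0,0,0,-1.5,0]]' && python3 -m creep '[[0,0,0,0,0,-2,0],[0,0,0,0,0,-2,0],[0,0,0,0,0,-2,0],[0,0,0,0,0,-2,0],[0,0,0,0,0,-2,0],[0,0,0,0,0,-2,0],[0,0,0,0,0,-1,0],[0,0,0,0,0,0,0]]'
python3 - <<'E'
from h import *
goto([.50,-.12,.006],185.4)
I,D=r.capture("top");cv2.imwrite("pics/top2.png",cv2.resize(I[60:320,100:480],None,fx=2,fy=2))
for m in r.masks_of("squeegee_center","top"):print(m["score"],m["rect"])
E
```

```text
time_s: 5.2
tcp_pos: [0.5731, -0.1896, 0.0073]
eef_rot: [159.5, 90.0, 164.9]
contact_force: [0.0, -0.7, -1.6]
gripper_width: 0.0217
time_s: 6.0
tcp_pos: [0.4428, -0.2019, 0.0077]
eef_rot: [156.2, 90.0, 161.5]
contact_force: [-0.6, 0.2, -1.1]
gripper_width: 0.0221
turn tool rotvec [-1.572e+00 -0.000e+00 -1.000e-03]
turn tool rotvec [ 1.57e+00 -1.00e-03  0.00e+00]
shift tool cm (old axes) [0.17 7.63 6.46] new axes(last): [ 0.17  6.47 -7.62] (k=0: y,z negated) world [ 0.0572  0.0819 -0.0017]
tool axes y [-0.093  0.996  0.   ] z [ 0.996  0.093 -0.001] j [ -1.3  18.2 -37.8  -0.  -34.  -83.3]
0.75 [379.3, 297.9, 465.9, 365.2]
0.75 [178.9, 253.9, 232.8, 341.9]
0.74 [411.5, 126.1, 465.0, 197.9]
0.73 [254.3, 133.8, 278.6, 158.6]
0.52 [330.2, 191.8, 356.5, 272.4]
```

View pics/top2.png

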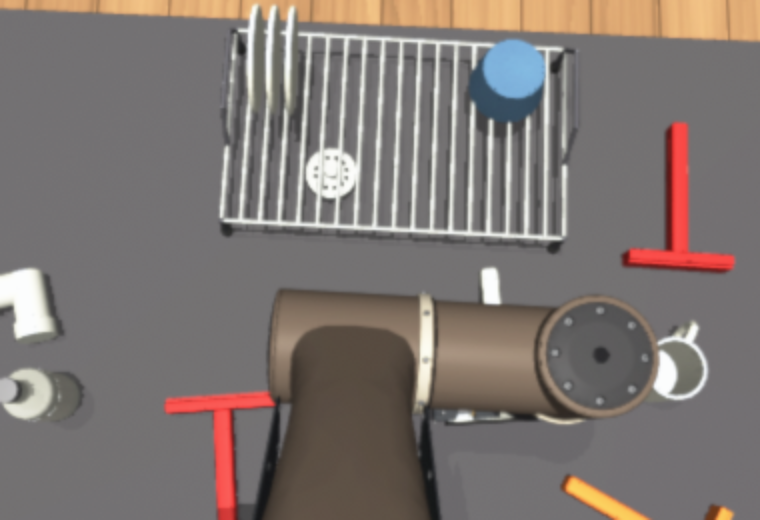

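The squeegee is out: the butt shows at (490,270) in the crop, below the front rail (row about 230). Next I lift it, turn it 90° and lay it down.

```bash
python3 -m creep '[[0,0,0,-2,0,0,0],[0,0,0,-2,0,0,0],[-0.14,0,0,0,0,0,0],[-0.14,0,0,0,0,0,0],[-0.14,0,0,0,0,0,0],[-0.14,0,0,0,0,0,0],[-0.14,0,0,0,0,0,0],[-0.14,0,0,0,0,0,0]]' && python3 -m creep '[[-0.14,0,0,0,0,0,0],[-0.14,0,0,0,0,0,0],[-0.14,0,0,0,0,0,0],[-0.14,0,0,0,0,0,0],[-0.14,0,0,0,0,0,0],[0,0,0,0,-2,2.5,0],[0,0,0,0,-2,2.5,0],[0,0,0,0,-2,2.5,0]]' && python3 -m creep '[[0,0,0,0,0,0,0],[0,0,0,0,0,0,0],[0,0,0,0,0,0,0]]'
python3 - <<'E'
from h import *
goto([.50,-.12,.006],185.4)
I,D=r.capture("scene");cv2.imwrite("pics/s3.png",cv2.resize(I[100:360,80:460],None,fx=2,fy=2))
E
```

```text
time_s: 6.9
tcp_pos: [0.4457, -0.2018, 0.0476]
eef_rot: [-70.9, 90.0, -17.0]
contact_force: [0.1, -0.2, -1.9]
gripper_width: 0.022
time_s: 7.7
tcp_pos: [0.5013, -0.1222, 0.0477]
eef_rot: [-100.8, 90.0, -7.2]
contact_force: [0.3, -0.3, -1.1]
gripper_width: 0.0218
time_s: 8.0
tcp_pos: [0.4994, -0.1234, 0.0473]
eef_rot: [88.0, 90.0, -178.3]
contact_force: [0.1, 0.1, -2.0]
gripper_width: 0.0218
turn tool rotvec [-0.031  0.    -0.001]
turn tool rotvec [ 3.11e+00 -1.00e-03 -0.00e+00]
shift tool cm (old axes) [ 4.13 -0.08  0.33] new axes(last): [ 4.13  0.09 -0.33] (k=0: y,z negated) world [ 0.0006  0.0034 -0.0413]
tool axes y [-0.998 -0.063  0.001] z [-0.063  0.998  0.   ] j [  8.   16.7 -32.2  -0.  -41.1  -4.4]
```

View pics/s3.png

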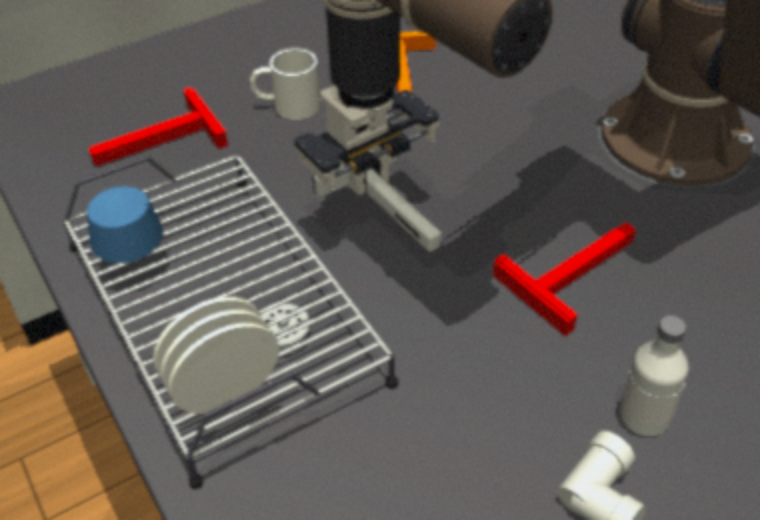

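The scene view shows the squeegee held level: the butt is at (435,240), between rack and red decoy, and nothing is close by. Lowering and releasing.

```bash
python3 -m creep '[[0,0,0,1.5,0,0,0],[0,0,0,1.5,0,0,0],[0,0,0,0.8,0,0,0],[0,0,0,0.3,0,0,0],[0,0,0,0,0,0,0],[0,0,0,0,0,0,60],[0,0,0,0,0,0,60],[0,0,0,0,0,0,60]]' && python3 -m creep '[[0,0,0,0,0,0,60],[0,0,0,0,0,0,60],[0,0,0,0,0,0,60],[0,0,0,-2,0,0,60],[0,0,0,-3,0,0,60],[0,0,0,-3,0,0,60],[0,0,0,-3,0,0,60],[0,0,0,-2,0,0,60]]'
python3 - <<'E'
from h import *
print(r.get_state()["gripper_width"])
for n in ("top","scene"):
    I,D=r.capture(n);W=world(n,D);hsv=cv2.cvtColor(I,cv2.COLOR_BGR2HSV);cv2.imwrite(f"pics/{n}4.png",I)
    m=(hsv[...,1]<60)&(hsv[...,2]>110)&(W[...,2]>.022)&(W[...,2]<.04)&(abs(W[...,0]-.5)<.1)&(abs(W[...,1]+.09)<.2)
    P=W[m][:,:2].astype(np.float32); P=P[P[:,1]>-.1]; print(n,cv2.minAreaRect(P),cv2.fitLine(P,cv2.DIST_HUBER,0,.01,.01).ravel(),P.max(0),len(P),np.median(W[m][:,2]))
goto([.50,.02,.05],185.4)
E
```

```text
time_s: 8.85
tcp_pos: [0.5001, -0.1232, 0.0072]
eef_rot: [-89.3, 89.9, 4.3]
contact_force: [0.1, -0.2, 0.4]
gripper_width: 0.0402
time_s: 9.65
tcp_pos: [0.5002, -0.1232, 0.1389]
eef_rot: [-92.4, 89.9, 1.2]
contact_force: [0.8, 0.2, -0.3]
gripper_width: 0.0526
0.052648424071970595
top ((0.49039846658706665, -0.05014565587043762), (0.014754796400666237, 0.10072725266218185), 4.4979777336120605) [ 0.09525137 -0.99545324  0.49031886 -0.05869748] [ 5.0170285e-01 -1.9211939e-04] 174 0.03000159324496643
scene ((0.49651357531547546, -0.0331309512257576), (0.023983540013432503, 0.13422223925590515), 2.780905246734619) [ 0.06625726 -0.99780256  0.49806538 -0.03187226] [0.5103409  0.03418555] 279 0.03001612787125907
turn tool rotvec [-0.031 -0.     0.006]
turn tool rotvec [3.111e+00 9.000e-03 1.000e-03]
shift tool cm (old axes) [ 8.98 -0.71 14.3 ] new axes(last): [  8.98   1.2  -14.27] (k=0: y,z negated) world [-0.0015  0.1432 -0.0898]
tool axes y [-0.998 -0.064 -0.006] z [-0.064  0.998 -0.   ] j [  8.    9.9 -26.3   0.  -53.5  -4.4]
```

```bash
python3 -m creep '[[0,0,0,0,-0.1,3,60],[0,0,0,0,-0.1,3,60],[0,0,0,0,-0.1,3,60],[0,0,0,2,-0.06,3,60],[0,0,0,2,0,1.9,60],[0,0,0,3,0,0,60],[0,0,0,0,0,0,60],[0,0,0,0,0,0,60]]'
python3 - <<'E'
from h import *
I,D=r.capture("wrist");cv2.imwrite("pics/w5.png",I)
goto([.495,.016,.006],183.7)
E
```

```text
time_s: 10.55
tcp_pos: [0.494, 0.0154, 0.0663]
eef_rot: [116.4, 89.9, -149.9]
contact_force: [0.2, -0.2, 0.5]
gripper_width: 0.0528
turn tool rotvec [-0.002 -0.    -0.   ]
turn tool rotvec [ 3.14e+00 -0.00e+00  1.00e-03]
shift tool cm (old axes) [ 6.11 -0.03  0.05] new axes(last): [ 6.11  0.03 -0.05] (k=0: y,z negated) world [ 0.0002  0.0005 -0.0611]
tool axes y [-0.998 -0.063  0.   ] z [-0.063  0.998 -0.   ] j [ 24.6  13.4 -33.5   0.  -43.1 -21. ]
```

View pics/w5.png

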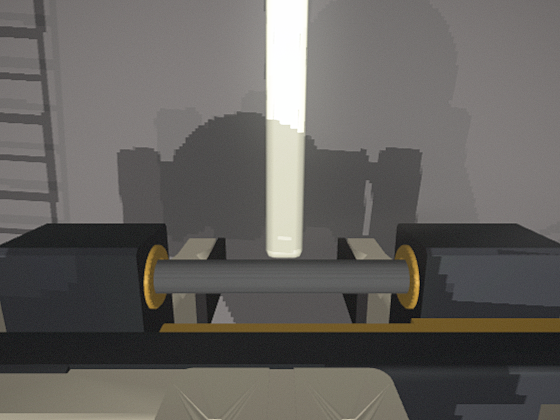

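The handle is centred (column 285 between the fingers) and its butt edge is at about row 255. I'll check where the butt lies relative to the pads.

Run:
```python
from h import *
i=K("wrist");I,D=r.capture("wrist");W=world("wrist",D,i)
for v in (200,230,240,245,250,255,258):print(v,W[v,285].round(4))
print("proj",proj("wrist",[.4945,.034,.03],i),proj("wrist",[.4945,.016,.03],i),proj("wrist",[.4945,.034,.0],i))
```

```text
200 [ 0.4935 -0.004   0.0296]
230 [0.4924 0.014  0.0292]
240 [0.492  0.0198 0.0299]
245 [0.4918 0.0234 0.0286]
250 [0.4916 0.026  0.03  ]
255 [0.4914 0.0296 0.0288]
258 [ 0.4901  0.0438 -0.0009]
proj (np.float64(279.24924350713235), np.float64(262.48527540467614)) (np.float64(281.1279611271939), np.float64(233.59181641340192)) (np.float64(279.4285274281019), np.float64(244.5733722493411))
```

```bash
python3 -m creep '[[0,0,0,2,0.1,0,60],[0,0,0,2,0,0,60],[0,0,0,1.6,0,0,60],[0,0,0,0.5,0,0,60],[0,0,0,0,0,0,60],[0,0,0,0,0,0,0],[0,0,0,0,0,0,0],[0,0,0,0,0,0,0]]' 60 && python3 -m creep '[[0,0,0,0,0,0,0],[0,0,0,0,0,0,0],[0,0,0,0,0,0,0],[0,0,0,0,0,0,0],[0,0,0,0,0,0,0]]'
python3 - <<'E'
from h import *
goto([.42,-.10,.012],268.9)
E
```

```text
time_s: 11.45
tcp_pos: [0.4939, 0.0158, 0.0064]
eef_rot: [-70.8, 89.9, 22.8]
contact_force: [0.2, 0.3, -0.2]
gripper_width: 0.0344
time_s: 11.95
tcp_pos: [0.4934, 0.0157, 0.0059]
eef_rot: [-133.7, 90.0, -40.0]
contact_force: [-1.6, 0.5, 6.8]
gripper_width: 0.0215
turn tool rotvec [-1.488 -0.     0.   ]
turn tool rotvec [1.653 0.    0.   ]
shift tool cm (old axes) [ -0.61   8.06 -11.08] new axes(last): [ -0.61 -11.71  -7.12] (k=0: y,z negated) world [-0.0734 -0.1157  0.0061]
tool axes y [-0.998 -0.063 -0.   ] z [-0.063  0.998 -0.   ] j [ 24.7  18.9 -37.    0.  -34.1 -21.1]
```

```bash
python3 -m creep '[[0,0,0,-0.6,0,0,0],[0,0,0,0,2.55,-1.5,0],[0,0,0,0,2.55,-1.5,0],[0,0,0,0,2.55,-1.5,0],[-0.14,0,0,0,0,0,0],[-0.14,0,0,0,0,0,0],[-0.14,0,0,0,0,0,0],[-0.14,0,0,0,0,0,0]]' && python3 -m creep '[[-0.14,0,0,0,0,0,0],[-0.14,0,0,0,0,0,0],[-0.14,0,0,0,0,0,0],[-0.14,0,0,0,0,0,0],[-0.14,0,0,0,0,0,0],[-0.14,0,0,0,0,0,0],[-0.088,0,0,0,0,0,0],[0,0,0,0,0,0,0]]'  && python3 -m creep '[[0,0,0,0,2.3,0,0],[0,0,0,0,2.3,0,0],[0,0,0,0,2.3,0,0],[0,0,0,0,0,0,0],[0,0,0,0,0,0,0]]'
cat >> h.py <<'E'
def sq(n,img=None):
    I,D=r.capture(n);W=world(n,D);hsv=cv2.cvtColor(I,cv2.COLOR_BGR2HSV)
    return I,W,(hsv[...,1]<60)&(hsv[...,2]>110)
E
python3 - <<'E'
from h import *
goto([.42,-.105,.012],268.9)
for n in("top","scene"):
    I,W,ok=sq(n)
    m=ok&(W[...,2]>.02)&(W[...,2]<.06)&(W[...,0]>.48)&(W[...,0]<.63)&(W[...,1]<.05)&(W[...,1]>-.25)
    P=W[m]; print(n,len(P),P.min(0),P.max(0),"head",np.percentile(P[P[:,0]>.59],[5,50,95],axis=0).round(4).tolist())
    if n=="scene": cv2.imwrite("pics/s6.png",cv2.resize(I[100:360,80:460],None,fx=2,fy=2))
E
```

```text
time_s: 12.75
tcp_pos: [0.4199, -0.0341, 0.0118]
eef_rot: [-87.5, 90.0, 38.5]
contact_force: [1.0, -0.1, -1.6]
gripper_width: 0.0219
time_s: 13.55
tcp_pos: [0.4198, -0.0341, 0.0117]
eef_rot: [12.5, 90.0, -168.5]
contact_force: [-0.9, -0.3, -0.8]
gripper_width: 0.0216
time_s: 14.05
tcp_pos: [0.4184, -0.1034, 0.0116]
eef_rot: [9.0, 90.0, -172.4]
contact_force: [-0.2, -0.2, -1.2]
gripper_width: 0.0216
turn tool rotvec [-0.004  0.    -0.   ]
turn tool rotvec [ 3.137 -0.    -0.   ]
shift tool cm (old axes) [-0.04  0.15 -0.17] new axes(last): [-0.04 -0.15  0.17] (k=0: y,z negated) world [ 0.0016 -0.0016  0.0004]
tool axes y [-0.023 -1.     0.   ] z [-1.     0.023  0.   ] j [ 12.5  13.6 -44.6  -0.  -31.8  76.1]
top 643 [ 0.5010909  -0.1760412   0.02042735] [ 0.60189302 -0.03798394  0.04427896] head [[0.5904, -0.167, 0.0338], [0.5948, -0.0947, 0.038], [0.6001, -0.0429, 0.0418]]
scene 456 [ 0.48141641 -0.17683957  0.02000467] [ 0.60011217 -0.03721096  0.04426757] head [[0.5904, -0.1673, 0.0322], [0.5941, -0.0913, 0.0389], [0.5988, -0.0393, 0.0421]]
```

View pics/s6.png

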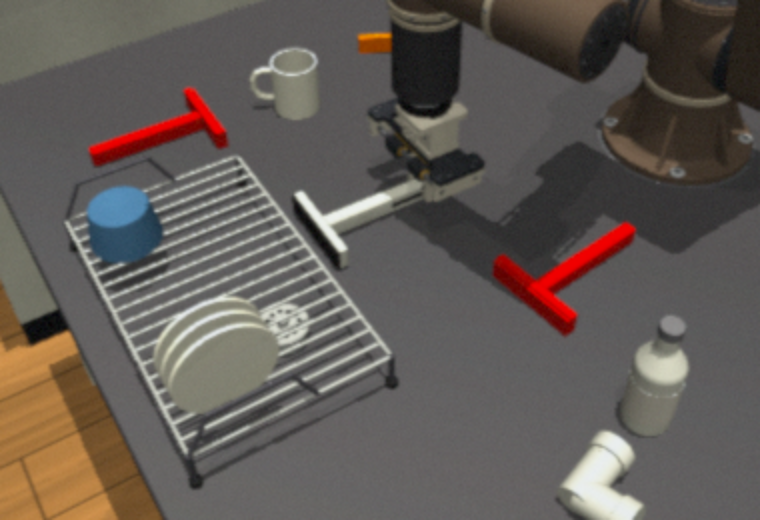

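The head is level, its outer face at x≈0.601 and its left tip at y≈−0.038. That leaves 27 mm to the side of the strainer's edge, so I'll insert.

```bash
python3 -m creep '[[0,0,0,0.2,0,-1,0],[0,0,0,0,0,-2,0],[0,0,0,0,0,-2,0],[0,0,0,0,0,-2,0],[0,0,0,0,0,-2,0],[0,0,0,0,0,-2,0],[0,0,0,0,0,-2,0],[0,0,0,0,0,-2,0]]' && python3 -m creep '[[0,0,0,0,0,-2,0],[0,0,0,0,0,-0.8,0],[0,0,0,0,0,0,0],[0,0,0,0,0,0,0]]'
cat > m.py <<'E'
from h import *
import sys
for n in("top","scene"):
    I,W,ok=sq(n); cv2.imwrite(f"pics/{n}_{sys.argv[1]}.png",I)
    for q in("strainer_center","squeegee_center"):
        for m in r.masks_of(q,n)[:5]:
            p=m["pixels"]&ok&(W[...,2]>.015)&(W[...,2]<.05); P=W[p]
            if len(P)>20: print(n,q[:5],round(m["score"],2),np.percentile(P,[2,50,98],axis=0).round(3).tolist())
E
python3 m.py 7
python3 - <<'E'
from h import *
goto([.596,-.107,.01],268.9)
E
```

```text
time_s: 14.95
tcp_pos: [0.5701, -0.1054, 0.0092]
eef_rot: [52.5, 90.0, -128.6]
contact_force: [0.8, 0.3, -1.2]
gripper_width: 0.0217
time_s: 15.35
tcp_pos: [0.5957, -0.1063, 0.009]
eef_rot: [-2.2, 89.9, 176.7]
contact_force: [-0.9, 0.4, -1.7]
gripper_width: 0.0216
top squee 0.5 [[0.767, -0.084, 0.029], [0.773, -0.054, 0.035], [0.781, -0.041, 0.04]]
scene strai 0.73 [[0.615, -0.166, 0.018], [0.718, -0.101, 0.032], [0.775, -0.063, 0.039]]
scene strai 0.65 [[0.691, -0.007, 0.022], [0.717, 0.028, 0.028], [0.737, 0.055, 0.041]]
scene squee 0.88 [[0.619, -0.167, 0.018], [0.719, -0.101, 0.032], [0.775, -0.07, 0.039]]
turn tool rotvec [-0.001 -0.     0.   ]
turn tool rotvec [3.141 0.    0.   ]
shift tool cm (old axes) [-0.02  0.05  0.02] new axes(last): [-0.02 -0.05 -0.02] (k=0: y,z negated) world [-0.0002 -0.0005  0.0002]
tool axes y [-0.02 -1.   -0.  ] z [-1.    0.02 -0.  ] j [  8.3  26.6 -22.2  -0.  -41.2  80.5]
```

```bash
python3 -m creep '[[0,0,0,0,-1,0,0],[0,0,0,0,-1,0,0],[0,0,0,0,-1,0,0],[0,0,0,0,-1,0,0],[0,0,0,0,-1,0,0],[0,0,0,0,-1,0,0],[0,0,0,0,-1,0,0],[0,0,0,0,-1,0,0]]' && python3 -m creep '[[0,0,0,0,0,0,0],[0,0,0,0,0,0,0]]' && python3 m.py 8
python3 - <<'E'
import cv2
a=cv2.imread("pics/top_8.png")[60:260,180:400];b=cv2.imread("pics/scene_8.png")[160:360,110:330]
cv2.imwrite("pics/8.png",cv2.resize(cv2.hconcat([a,b]),None,fx=1.8,fy=1.8,interpolation=cv2.INTER_CUBIC))
E
```

```text
time_s: 16.45
tcp_pos: [0.5981, -0.0256, 0.0095]
eef_rot: [11.5, 90.0, -169.6]
contact_force: [-0.1, -0.5, -1.1]
gripper_width: 0.0216
time_s: 16.65
tcp_pos: [0.598, -0.0263, 0.0095]
eef_rot: [20.1, 90.0, -161.0]
contact_force: [0.2, -0.5, -0.5]
gripper_width: 0.0216
scene strai 0.7 [[0.692, -0.006, 0.023], [0.717, 0.028, 0.028], [0.737, 0.055, 0.041]]
scene squee 0.62 [[0.617, -0.093, 0.019], [0.689, -0.022, 0.032], [0.775, -0.016, 0.039]]
```

View pics/8.png

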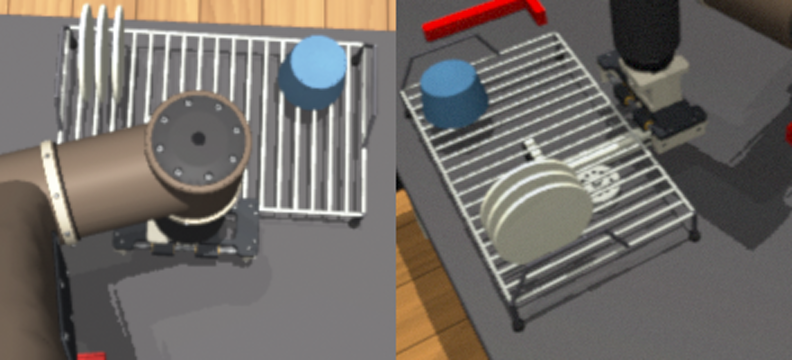

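The scene half (right) shows the head bar behind the strainer at (535,150) and the strainer unmoved at (600,180), in the corner between handle and head. Now I'll pull.

```bash
python3 -m creep '[[0,0,0,0,0,0.5,0],[0,0,0,0,0,0.5,0],[0,0,0,0,0,1,0],[0,0,0,0,0,1,0],[0,0,0,0,0,1,0],[0,0,0,0,0,1,0],[0,0,0,0,0,1,0],[0,0,0,0,0,1,0]]' && python3 m.py 9
python3 - <<'E'
from h import *
goto([.42,-.022,.01],268.9)
E
```

```text
time_s: 17.75
tcp_pos: [0.5272, -0.0251, 0.0097]
eef_rot: [-155.1, 90.0, 23.8]
contact_force: [1.0, 0.9, -2.0]
gripper_width: 0.0219
top strai 0.46 [[0.655, 0.02, 0.024], [0.675, 0.043, 0.028], [0.692, 0.056, 0.034]]
top squee 0.6 [[0.485, 0.37, 0.022], [0.533, 0.407, 0.042], [0.567, 0.466, 0.049]]
top squee 0.52 [[0.695, -0.077, 0.029], [0.701, 0.01, 0.037], [0.708, 0.033, 0.041]]
scene strai 0.88 [[0.635, -0.006, 0.023], [0.662, 0.028, 0.028], [0.691, 0.056, 0.04]]
scene strai 0.45 [[0.49, 0.376, 0.023], [0.543, 0.415, 0.042], [0.571, 0.472, 0.049]]
scene squee 0.62 [[0.548, -0.087, 0.018], [0.641, -0.021, 0.033], [0.708, 0.037, 0.04]]
turn tool rotvec [-0. -0.  0.]
turn tool rotvec [3.141e+00 0.000e+00 1.000e-03]
shift tool cm (old axes) [-0.04 -0.1  10.86] new axes(last): [ -0.03   0.1  -10.86] (k=0: y,z negated) world [-0.1086  0.0031  0.0003]
tool axes y [-0.02 -1.   -0.  ] z [-1.    0.02 -0.  ] j [ 18.5  21.1 -32.3   0.  -36.5  70.3]
```

```bash
python3 -m creep '[[0,0,0,0,0,1,0],[0,0,0,0,0,1.2,0],[0,0,0,0,0,1.2,0],[0,0,0,0,0,1.2,0],[0,0,0,0,0,1.2,0],[0,0,0,0,0,1.2,0],[0,0,0,0,0,1.2,0],[0,0,0,0,0,1.2,0]]' && python3 -m creep '[[0,0,0,0,0,1,0],[0,0,0,0,0,0.5,0],[0,0,0,0,0,0,0],[0,0,0,0,0,0,0]]' && python3 m.py 10
python3 - <<'E'
from h import *
goto([.418,-.022,.006],268.9)
I=cv2.imread("pics/scene_10.png"); cv2.imwrite("pics/10.png",cv2.resize(I[120:340,120:420],None,fx=2.2,fy=2.2,interpolation=cv2.INTER_CUBIC))
E
```

```text
time_s: 18.85
tcp_pos: [0.4331, -0.0233, 0.0096]
eef_rot: [-158.3, 90.0, 20.5]
contact_force: [3.0, -0.5, -1.1]
gripper_width: 0.0215
time_s: 19.25
tcp_pos: [0.419, -0.0231, 0.0095]
eef_rot: [27.9, 90.0, -153.3]
contact_force: [0.1, -0.5, -2.1]
gripper_width: 0.0213
top strai 0.84 [[0.519, -0.003, 0.023], [0.549, 0.027, 0.029], [0.581, 0.057, 0.041]]
top squee 0.34 [[0.53, -0.092, 0.025], [0.586, -0.025, 0.035], [0.601, 0.04, 0.04]]
scene strai 0.91 [[0.521, -0.004, 0.024], [0.553, 0.03, 0.028], [0.582, 0.058, 0.041]]
scene squee 0.9 [[0.44, -0.086, 0.017], [0.548, -0.02, 0.033], [0.599, 0.04, 0.04]]
turn tool rotvec [-0.001  0.    -0.   ]
turn tool rotvec [ 3.141e+00 -0.000e+00 -1.000e-03]
shift tool cm (old axes) [ 0.34 -0.11  0.12] new axes(last): [ 0.34  0.11 -0.12] (k=0: y,z negated) world [-0.0012  0.0011 -0.0034]
tool axes y [-0.02 -1.    0.  ] z [-1.    0.02  0.  ] j [ 24.   13.  -46.1  -0.  -31.   64.8]
```

View pics/10.png

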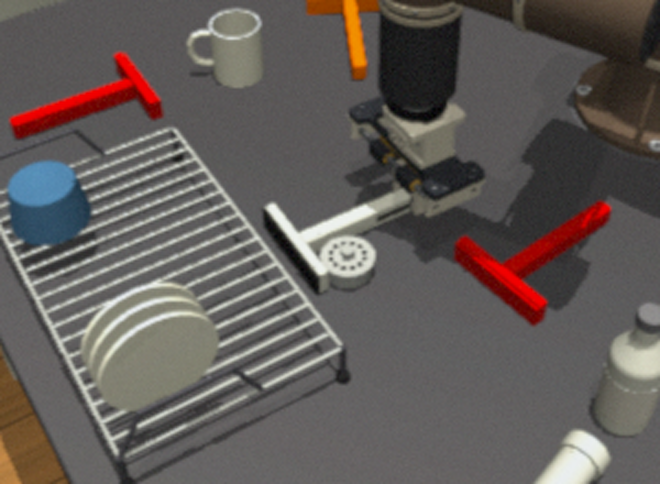

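```bash
python3 -m creep '[[0,0,0,0,0,-0.4,0],[0,0,0,0,0,0,0],[0,0,0,0.2,0,0,0],[0,0,0,0.15,0,0,0],[0,0,0,0,0,0,0],[0,0,0,0,0,0,60],[0,0,0,0,0,0,60],[0,0,0,0,0,0,60]]' && python3 -m creep '[[0,0,0,0,0,0,60],[0,0,0,0,0,0,60],[0,0,0,0,0,0,60],[0,0,0,-1,0,0,60],[0,0,0,-2,0,0,60],[0,0,0,-3,0,0,60],[0,0,0,-3,0,0,60],[0,0,0,-3,0,0,60]]' && python3 -m creep '[[0,0,0,0,0,0,60],[0,0,0,0,0,0,60],[0,0,0,0,0,0,60]]' && python3 m.py 11
python3 - <<'E'
from h import *
for n in("top","scene"):
    W=world(n,r.capture(n)[1])
    for q in("bottle_mid","mug_mid","elbow_mid"):
        for m in r.masks_of(q,n)[:1]: print(n,q,round(m["score"],2),np.round(m["rect"]),np.nanmedian(W[m["pixels"]],0).round(3))
a=cv2.imread("pics/top_11.png")[60:310,180:400];b=cv2.imread("pics/scene_11.png")[120:370,140:400]
cv2.imwrite("pics/11.png",cv2.resize(cv2.hconcat([a,b]),None,fx=1.65,fy=1.65,interpolation=cv2.INTER_CUBIC))
E
```

```text
time_s: 20.35
tcp_pos: [0.4233, -0.0231, 0.0061]
eef_rot: [-160.2, 90.0, 18.7]
contact_force: [0.1, -0.4, -0.0]
gripper_width: 0.04
time_s: 21.15
tcp_pos: [0.4228, -0.0233, 0.128]
eef_rot: [-162.7, 90.0, 16.1]
contact_force: [1.6, 0.2, -0.1]
gripper_width: 0.053
time_s: 21.45
tcp_pos: [0.4224, -0.0233, 0.1257]
eef_rot: [6.9, 89.9, -174.3]
contact_force: [1.0, -1.3, 0.4]
gripper_width: 0.0528
top strai 0.56 [[0.526, 0.003, 0.023], [0.558, 0.036, 0.029], [0.581, 0.059, 0.042]]
top squee 0.85 [[0.572, -0.093, 0.023], [0.593, -0.026, 0.033], [0.605, 0.04, 0.038]]
scene strai 0.6 [[0.521, -0.007, 0.023], [0.554, 0.029, 0.028], [0.583, 0.058, 0.042]]
scene squee 0.92 [[0.418, -0.08, 0.017], [0.541, -0.019, 0.03], [0.603, 0.039, 0.036]]
top bottle_mid 0.66 [ 94. 242. 139. 273.] [0.412 0.351 0.112]
top mug_mid 0.75 [412. 221. 450. 265.] [ 0.471 -0.422  0.047]
top elbow_mid 0.89 [ 84. 192. 129. 234.] [0.532 0.408 0.042]
scene bottle_mid 0.72 [391. 258. 424. 316.] [0.429 0.374 0.095]
scene mug_mid 0.66 [204. 125. 238. 158.] [ 0.481 -0.389  0.058]
scene elbow_mid 0.78 [356. 317. 404. 376.] [0.543 0.415 0.041]
```

View pics/11.png

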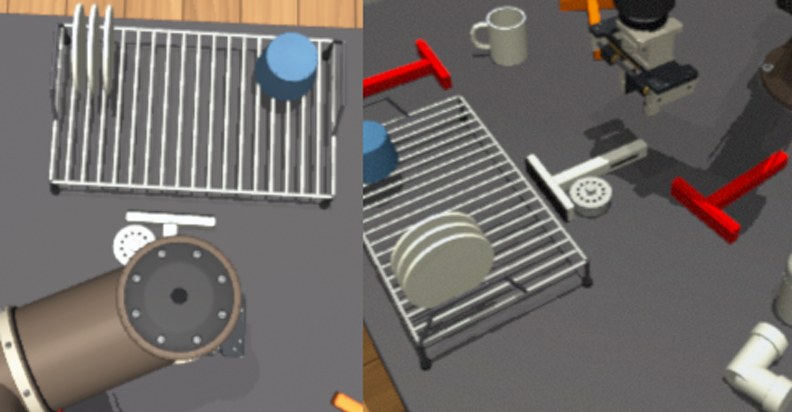

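The strainer is upright, left of the handle. The squeegee lies flat, with its head about 30 mm clear of the rail, and the gripper is above and empty. The bystanders haven't moved, so I'll hand in.

```bash
python3 -c "
from plant import r
print(r.close_job())"
```

```text
the job is handed in; nothing more can be done
None
```

The job is done and handed in at about 22 s of the 67 s allowed. I drew the squeegee out by the handle near its head, laid it on the counter turned 90°, and let go. I then gripped it about 16 mm from the butt end, passed the head under the rack to the right of the strainer, hooked it from behind and dragged it straight out.

**Last checks:**
- **Strainer:** it stands upright at about (0.553, 0.026), its edge about 50 mm in front of the front rail. Only the squeegee was used to move it.
- **Squeegee:** it lies flat, with the outer face of its head at x ≈ 0.605 and the rail at x ≈ 0.637, so about 30 mm clear.
- **Bystanders:** the bottle, mug and elbow are within about 2 mm of their first readings.
- **Forces:** the highest reading I saw, at the end of a move, was about 7 N.
- **Disagreement:** the two cameras differed by up to about 7 mm on the strainer's centre, because the arm partly hid it from the top camera. No check failed.

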